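Step a terminal strip four clicks on and lower the test probe

TASK

The test probe of the indexing jig is lifted clear of the terminal strip. Turn the jig's black knob clockwise (seen from above) by exactly four clicks from where it stands, so that the fourth terminal along comes under the probe; only then push the lift lever all the way down to set the probe on that terminal, and leave the knob alone from then on. Do not disturb the hand tools lying round the jig.

Things in the scene. Friction and masses are not known exactly. Their poses are not given: they have to be found in the camera images.
- jig_origin (a point): Probe jig, fixed to the desk: aluminium base 138 x 168 mm with a carriage on two rods, a knob at its front, a probe head behind. This point: desk level, middle of the track; axes of the jig: x to its back, y along the track to its left, z up. 'On the jig' below: mm in these axes. Nothing on it but the raised lever (108 mm) and the probe's small cap (110 mm) is higher than 96 mm.
- knob_grip (a point): On the axis of the black fluted knob, at the height to grip; on the jig at (-50, -20, 80). Upright cylinder, 36 mm in diameter, 61.5 to 89.5 mm above the desk, white line down one side, over a silvery 41 mm dial (top at 57.5 mm) on a 42 x 48 mm housing. Can be gripped from above at any yaw; the nearest tall part, the probe head, is 41 mm behind the axis. The point turns with the knob.
- index_knob (a joint): Turn of the knob in rad, growing clockwise seen from above. Clicks into sprung notches at 0, 0.524, 1.047, ... 4.189 (nine, 30 degrees apart; stops just beyond the first and last) and snaps to the nearest notch when let go. Starts in one of the first four. Takes up to about 0.1 N m to turn.
- carriage (a joint): Travel of the carriage along the rods in m, geared to the knob: 0.00635 (one terminal) for each click, 0.0121 for each rad; it grows as the carriage goes to the jig's right (-y).
- carriage_mark (a point): On the carriage, on the middle (fifth) screw of the black terminal strip, 47.5 mm above the desk. Nine screw terminals in a row along y, 6.35 mm apart; the one at the jig's right end is under the probe at the knob's first notch.
- lift_lever (a joint): Angle of the lift lever in rad: 0 is fully up (probe lifted), 0.75 fully down against its stop (probe tip on the terminal). It starts at 0 to 0.12. It stays where it is left; pushing it down takes about 1.5 N at the tip.
- lever_tip (a point): Centre of the black pad (16 x 16 mm, 6 mm thick) at the end of the lift lever, a 6 mm rod on the front of the probe head that points to the jig's left (+y) and swings in the jig's y-z plane. On the jig at (-3.5, 44, 101.5) fully up, 0.55 rad above level, and at (-3.5, 50, 69) fully down, 0.20 rad below level. Pushed down from above; free space above, 15 mm of air below.
- lever_pivot (a point): Pivot of the lift lever, 45 mm from its pad, on the front of the probe head; on the jig at (-3.5, 6, 78). The head is a block 22 x 26 mm centred at (11, 0) on the jig, 63 to 93 mm above the desk, on an arm from a column behind it.
- probe_tip (a point): Tip of the steel spring probe under the probe head, on the jig at (11, 0); 57 mm above the desk when lifted, 47.5 mm (on the terminal) when lowered. It follows the lever.
- screwdriver_mid (a point): Middle of a small green-handled screwdriver, 18 x 164 x 20 mm, lying on the desk to the left of the desk mat. Bystander.
- tweezers_mid (a point): Middle of a pair of tweezers, 11 x 124 x 9 mm, lying on the desk to the right of the jig, in front of the small vise. Bystander.
- test_probe_mid (a point): Middle of a grey hand-held test probe, 13 x 85 x 13 mm, lying on the desk to the left of the jig. Bystander.

How it is judged:
On the way, in this order (a step that is already met when the one before it is completed fails the run):
1. the carriage stands four clicks (25.4 mm) from where it started, with the probe still lifted (distance of carriage_mark from where it was at the start of the episode between 0.0234 and 0.0274 m and value of joint lift_lever below 0.3 rad), for 0.3 s.
2. the lift lever is pushed fully down (value of joint lift_lever above 0.65 rad), for 0.2 s.
At the end, for the whole second after the job is handed in: The knob is at rest and the carriage stands four clicks, 25.4 mm (within 2 mm), from where it started; the lift lever is fully down (over 0.65 of 0.75 rad) (distance of carriage_mark from where it was at the start of the episode between 0.0234 and 0.0274 m and value of joint lift_lever above 0.65 rad and velocity of joint index_knob between -0.1 and 0.1 rad/s); the robot touches nothing.
It fails at once if the knob is turned while the probe is lowered (value of joint lift_lever above 0.4 rad and (velocity of joint index_knob above 0.6 rad/s or velocity of joint index_knob below -0.6 rad/s)).
It fails at once if one of the hand tools round the jig is moved more than 15 mm (distance of any of screwdriver_mid, tweezers_mid, test_probe_mid from where it was at the start of the episode above 0.015 m).
It also fails if it takes over 58 s, if anything falls off the work surface, if the arm or the gripper's body presses on something with over 40 N, if the wrist force passes 120 N, or if a joint passes its speed limit or range.

ROBOT

A 6-joint arm with a two-finger parallel gripper is mounted at the origin on a cart in front of the work surface, level with it; the furniture and walls round the work are solid. World frame = base frame: x ahead of the robot, y to its left, z up, the work surface at z = 0. Lengths are in m, angles in rad, forces in N, time in s.
With the tool pointing down it reaches from about 0.2 to 0.875 m from the base axis. Payload 3.4 kg.
Tool frame: the origin (TCP) lies at the very end of the fingers, on their centre line; the grasp point (between the pads) lies 19 mm behind it; z points along the fingers, y is the line along which they close (so a half turn about z gives the same grasp; the last joint's range is limited). The gripper opens to 94 mm and grips with 3 to 60 N. Pads are 16 mm wide; open, the fingers measure 119 mm over their backs; the gripper's body (75 mm by 177 mm) begins 78 mm behind the grasp point.
Start: joints at [1.044, 0.276, 1.505, -0, 1.361, -0.121], TCP at [0.227, 0.528, 0.205] pointing down, gripper open.
Joint ranges: [-2.89, 2.89], [-0.75, 2.08], [0.22, 2.7], [-1.18, 4.32], [0.11, 2.71], [-2.7, 2.7]. Speed limits (rad/s): [2.57, 2.57, 3.14, 3.14, 3.14, 3.14].

INTERFACE

Orientations are given as a unit quaternion [w, x, y, z].
In Python, from cell import env, cams, workorder gives the robot as it stands.
- The arm moves only by the tool play_rows, never from a script. Its argument "series" is a list of rows, each a list of 4 numbers: the shift along the tool's x, y, z in cm, then the turn about the tool's z in degrees. In form: [[x, y, z, spin], ...]. A call has 1 to 20 rows; each row is the pose to reach, as a shift and turn from the pose commanded when the call began, along the tool's axes at that moment; what a row does not reach only later rows make up. A row lasts 1/8 s, in which the tool goes at most 62.5 mm and 10.7 degrees, less where a joint would pass 70% of its speed; a pose out of reach is approached as far as the arm can. A call with a gripper value outside its range is refused whole. "grip" is the gripper command: -1 is shut, 1 is fully open, values between are in proportion, set as the call begins (left out, the last holds). The fingers move at their own pace and stop on an object; the grip force is fixed at half the most. Time passes only in rows, so rows that repeat a pose let the fingers close. It gives the time, the measured TCP pose, the force, the opening and the grip force at its end, in the units of the state.
- env.observe(): the state, without advancing time (a new reading comes with each control period).
- cams.camera(name): name is "side" or "top"; returns the picture (384x512x3 uint8, blue, green, red); there is no depth.
- cams.camera_info(name): a dict with "fx", "fy", "cx", "cy" (pixels), "rvec" (rotation vector, rad) and "tvec" (3), from world to camera coordinates, as OpenCV has them. Camera axes: x right, y down, z forward; pixel columns grow to the right and rows downward; lengths in m; the calibration is good to about 2 mm. A picture is of the moment at which its call begins. camera_info takes no time and is no camera call.
- workorder.job_done(): hands the job in; it is judged then, once.
The state is a dict: "clock": time; "joints": joint angles; "dq": joint speeds; "joint_torque": joint torques, N m; "eef_pos": TCP position; "tcp_rot": TCP orientation; "contact_force": force on the tool from outside, world axes, zero at the start; "moment": the same for the moment, N m; "gripper_width": finger opening in m; "finger_force": force on a finger pad.
Only numpy, scipy, OpenCV 4.12 (cv2) and the standard library are available. Lean on these libraries where they do the work, as an engineer would, in place of code of your own. Each camera call takes 0.05 s, during which the arm holds its last target. There are 200 camera calls.

## Working session

There is one attempt and no reset: what is moved stays moved. The work goes in short steps, Python scripts to look and compute and a tool call to move; the robot and the scene stay as the last step left them, time stands still between calls to the robot, and variables do not carry over. Pictures are saved under pics/ and viewed, at most 10 in all, crops included, and the job is handed in when it is done.

Besides the shell and the picture viewer there is one more tool, called after "Call:" by a JSON object that holds its "name" and its "arguments". play_rows: Moves the arm, as the interface text tells. Its arguments: {"type":"object","properties":{"series":{"type":"array"},"grip":{"type":"number"}},"required":["series"]}

```bash
mkdir -p pics; python3 - <<'E'
from cell import env,cams
import cv2
for n in("top","side"):
    cv2.imwrite(f"pics/{n}0.png",cams.camera(n)); print(n,cams.camera_info(n))
s=env.observe();print(s["clock"],s["eef_pos"],s["tcp_rot"],s["joints"],s["gripper_width"])
E
```

```text
top {'fx': 408.32135533440174, 'fy': 408.32135533440174, 'cx': 260.9371609243604, 'cy': 197.01581713906344, 'rvec': array([ 2.15864398, -2.068487  ,  0.21681366]), 'tvec': array([0.07361929, 0.46603534, 0.95335186])}
side {'fx': 379.50232438051734, 'fy': 379.50232438051734, 'cx': 257.80719709603306, 'cy': 186.079681689869, 'rvec': array([ 2.22321004, -0.14518174,  0.04055789]), 'tvec': array([-0.45166411,  0.16015983,  0.90743694])}
0.1 [0.22673175 0.52786775 0.20472165] [-2.39090003e-04  2.01495182e-01  9.79489181e-01 -7.60750221e-04] [ 1.04402522e+00  2.76507911e-01  1.50596437e+00 -3.16006512e-05
  1.36071494e+00 -1.20996021e-01] 0.09387961947211008
```

View pics/top0.png

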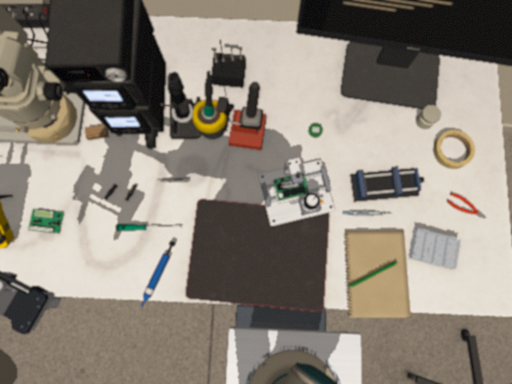

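View pics/side0.png

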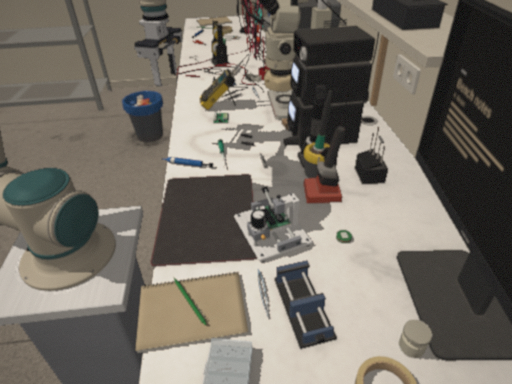

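```bash
cat > h.py <<'E'
import numpy as np,cv2
from cell import env,cams
def proj(n,P):
    c=cams.camera_info(n);K=np.array([[c["fx"],0,c["cx"]],[0,c["fy"],c["cy"]],[0,0,1]])
    return cv2.projectPoints(np.array(P,float).reshape(-1,3),c["rvec"],c["tvec"],K,None)[0].reshape(-1,2)
def back(n,uv,z):
    c=cams.camera_info(n);R=cv2.Rodrigues(c["rvec"])[0];o=-R.T@c["tvec"]
    d=R.T@np.array([(uv[0]-c["cx"])/c["fx"],(uv[1]-c["cy"])/c["fy"],1]);return o+d*(z-o[2])/d[2]
E
python3 - <<'E'
from h import *
t=cv2.imread("pics/top0.png")[145:235,245:350];s=cv2.imread("pics/side0.png")[175:270,225:325]
t=cv2.resize(t,(400*105//90,400),interpolation=3);s=cv2.resize(s,(400,380),interpolation=3)
cv2.imwrite("pics/t1.png",cv2.resize(cv2.imread("pics/top0.png")[145:235,245:350],None,fx=6,fy=6,interpolation=2))
cv2.imwrite("pics/s1.png",cv2.resize(cv2.imread("pics/side0.png")[175:270,225:325],None,fx=6,fy=6,interpolation=2))
for uv,z in [((312,201),.0895)]:print(back("top",uv,z))
print(back("side",(258,214),.0895), proj("top",[.227,.528,.205]),proj("side",[.227,.528,.205]),proj("top",[0,0,0]))
E
```

```text
[ 0.44942419 -0.02668255  0.0895    ]
[ 0.45436352 -0.02592833  0.0895    ] [[ 34.84292059 288.85874478]] [[166.15197539  79.48665066]] [[292.46836239 396.61912073]]
```

View pics/t1.png

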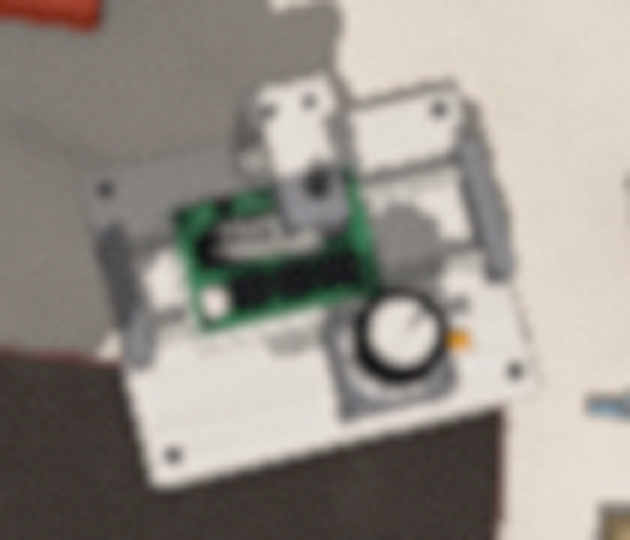

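View pics/s1.png

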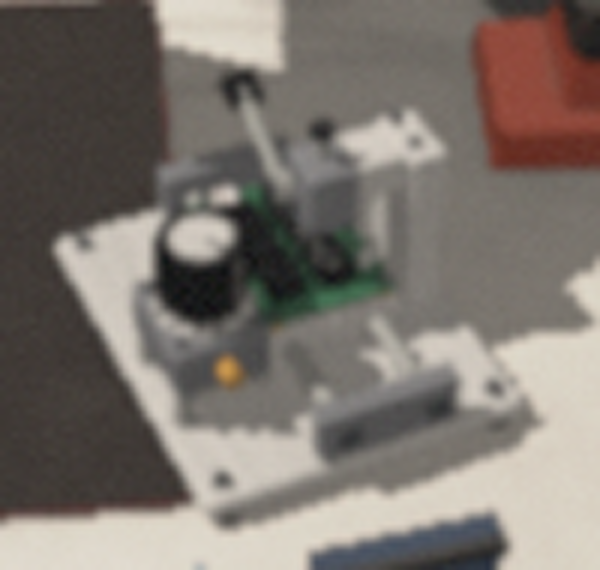

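```bash
cat >> h.py <<'E'
def T(n,p):
    o=(245,145) if n=="top" else (225,175)
    return (np.array(p)+.5)/6-.5+o
def jig(q,P):
    c,s=np.cos(q[2]),np.sin(q[2]);P=np.atleast_2d(P)
    return np.c_[q[0]+c*P[:,0]-s*P[:,1],q[1]+s*P[:,0]+c*P[:,1],P[:,2]]
E
python3 - <<'E'
from h import *
from scipy.optimize import least_squares
obs=[("top",(402,332),"k"),("side",(203,237),"k"),("top",(318,178),"c"),("side",(322,126),"c"),("top",(213,245),"p"),("side",(240,88),"p")]
def pts(a):
    th=.55-a
    return dict(k=(-.05,-.02,.0895),c=(.011,0,.110),p=(-.0035,.006+.045*np.cos(th),.078+.045*np.sin(th)))
def r(q):
    return np.concatenate([proj(n,jig(q,pts(q[3])[k]))[0]-T(n,p) for n,p,k in obs])
f=least_squares(r,[.5,0,.2,.05],x_scale=[.1,.1,.1,.1]);q=f.x
print(q,np.round(f.fun.reshape(-1,2),2))
b=[back("top",T("top",p),.01) for p in [(173,455),(516,370),(105,188),(439,108)]]
print([np.arctan2(-(b[i]-b[i+1])[0],(b[i]-b[i+1])[1]) for i in(0,2)], [np.linalg.norm(b[i]-b[j]) for i,j in((0,1),(2,3),(0,2))],np.mean(b,0))
print(jig(q,[(-.05,-.02,.08),(-.0035,.044,.1015),(-.0035,.05,.069)]))
s=env.observe();w,x,y,z=s["tcp_rot"]
from scipy.spatial.transform import Rotation as R
M=R.from_quat([x,y,z,w]).as_matrix();print(M)
for n in("screw",):pass
E
```

```text
[0.49635175 0.00695623 0.27680995 0.04219777] [[ 0.13 -0.73]
 [-0.69 -0.05]
 [ 0.18  0.11]
 [-0.   -0.42]
 [ 0.04  0.25]
 [ 0.31 -0.  ]]
[np.float64(0.2874906081737526), np.float64(0.28565264212350205)] [np.float64(0.1496637491585045), np.float64(0.1487031461192038), np.float64(0.1189732433274195)] [0.48972959 0.00477381 0.01      ]
[[ 0.45372091 -0.02594684  0.08      ]
 [ 0.48096029  0.04832473  0.1015    ]
 [ 0.47932056  0.05409632  0.069     ]]
[[-9.18799269e-01  3.94724338e-01 -7.74947150e-04]
 [ 3.94725065e-01  9.18798226e-01 -1.39394226e-03]
 [ 1.61797133e-04 -1.58664419e-03 -9.99998728e-01]]
```

Call:
{"name": "play_rows", "arguments": {"series": [[-3,-3,0,-3],[-6,-6,0,-6],[-9,-9,0,-9],[-12,-12,0,-12],[-15,-15,0,-15],[-18,-18,0,-18],[-21,-21,0,-20],[-24,-24,0,-22],[-27,-27,0,-24],[-30,-30,0,-26],[-33,-33,0,-28],[-36,-36,0,-30],[-39,-38.5,0,-32],[-41,-40.5,0,-34],[-42.7,-41.9,0,-36.3],[-42.7,-41.9,0,-36.3],[-42.7,-41.9,0,-36.3],[-42.7,-41.9,0,-36.3]], "grip": 0.3}}

```text
clock: 2.35
eef_pos: [0.4533, -0.0243, 0.2054]
tcp_rot: [-0.0, -0.114, 0.993, 0.0]
contact_force: [0.7, 1.1, 0.6]
gripper_width: 0.0613
finger_force: 0.0
```

```bash
cat > st.py <<'E'
from h import *
from scipy.spatial.transform import Rotation as R
s=env.observe();w,x,y,z=s["tcp_rot"];M=R.from_quat([x,y,z,w]).as_matrix()
print(s["clock"],s["eef_pos"],np.round(M,4).tolist(),np.round(s["joints"],3),s["gripper_width"],s["contact_force"],s["moment"],s["finger_force"])
print("yaw y",np.degrees(np.arctan2(M[1,1],M[0,1])))
def to(p): print("tool cm to",p,np.round(M.T@(np.array(p)-s["eef_pos"])*100,2))
E
python3 - <<'E'
from st import *
to([.4537,-.0259,.064])
E
```

```text
2.35 [ 0.45334262 -0.02428613  0.2054141 ] [[-0.974, -0.2265, -0.0003], [-0.2265, 0.974, 0.0005], [0.0002, 0.0006, -1.0]] [-0.207  0.092  1.742  0.     1.308 -2.007] 0.06126264892598868 [0.72228325 1.11467444 0.6367817 ] [ 0.08915606  0.02337496 -0.01358382] 0.0
yaw y 103.09118833124265
tool cm to [0.4537, -0.0259, 0.064] [-0.   -0.17 14.14]
```

Call:
{"name": "play_rows", "arguments": {"series": [[0,-0.15,2,0],[0,-0.15,4,0],[0,-0.15,6,0],[0,-0.15,8,0],[0,-0.15,10,0],[0,-0.15,10.8,0],[0,-0.15,10.8,0],[0,-0.15,10.8,0]]}}

```text
clock: 3.35
eef_pos: [0.4549, -0.0266, 0.0982]
tcp_rot: [0.001, -0.114, 0.994, -0.0]
contact_force: [0.5, -0.5, -0.7]
gripper_width: 0.0612
finger_force: 0.0
```

```bash
python3 - <<'E'
from st import *
to([.4537,-.0259,.064])
im=[cv2.resize(cams.camera("side")[165:265,215:315],(400,400),interpolation=2),cv2.resize(cams.camera("top")[145:245,255:355],(400,400),interpolation=2)]
cv2.imwrite("pics/c2.png",np.hstack(im))
E
```

```text
3.35 [ 0.45488287 -0.02660177  0.09819408] [[-0.9741, -0.2261, 0.0015], [-0.2261, 0.9741, -0.0002], [-0.0014, -0.0006, -1.0]] [-0.211  0.189  1.917  0.     1.034 -2.01 ] 0.06121418252247685 [ 0.48680345 -0.53503727 -0.68574894] [0.05489067 0.01557665 0.02940906] 0.0
yaw y 103.06653119251426
tool cm to [0.4537, -0.0259, 0.064] [0.1  0.1  3.42]
```

View pics/c2.png

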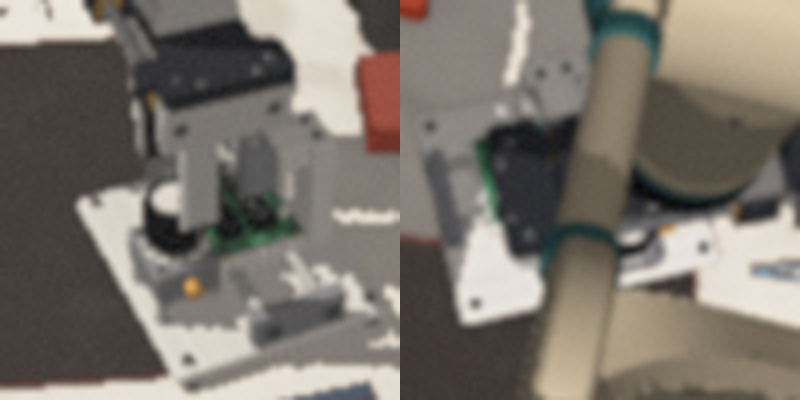

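```bash
python3 - <<'E'
from st import *
p=s["eef_pos"]
for d in(.0306,.043):
  for x in(-.008,.008):
    print((proj("side",p-M[:,1]*d+M[:,0]*x)[0]-[215,165]+.5)*4)
print((proj("side",[.4537,-.0259,.0895])[0]-[215,165]+.5)*4)
E
```

```text
3.45 [ 0.45488012 -0.0267216   0.09821191] [[-0.9742, -0.2259, 0.0016], [-0.2259, 0.9742, -0.0003], [-0.0015, -0.0006, -1.0]] [-0.212  0.189  1.917  0.     1.034 -2.01 ] 0.06117411404745171 [0.86921854 0.16425832 0.16874645] [0.04197324 0.02642484 0.01032309] 0.0
yaw y 103.05373603802752
[207.0859442  217.96244695]
[180.01235157 225.14524025]
[215.15225511 232.26189731]
[187.81490297 239.59581717]
[172.84367973 198.07880884]
```

Call:
{"name": "play_rows", "arguments": {"series": [[0.1,0.08,1,0],[0.1,0.08,2,0],[0.1,0.08,3,0],[0.1,0.08,3.4,0],[0.1,0.08,3.4,0],[0.1,0.08,3.4,0]]}}

```text
clock: 4.2
eef_pos: [0.4534, -0.0261, 0.0636]
tcp_rot: [0.0, -0.114, 0.994, -0.0]
contact_force: [0.3, 0.7, -0.0]
gripper_width: 0.0615
finger_force: 0.0
```

Call:
{"name": "play_rows", "arguments": {"series": [[0,0,0,0],[0,0,0,0],[0,0,0,0],[0,0,0,0],[0,0,0,0],[0,0,0,0],[0,0,0,0],[0,0,0,0]], "grip": -1}}

```text
clock: 5.2
eef_pos: [0.4527, -0.0245, 0.0636]
tcp_rot: [-0.0, -0.113, 0.994, 0.002]
contact_force: [-0.4, 5.4, 2.2]
gripper_width: 0.0359
finger_force: 30.0
```

```bash
python3 - <<'E'
from st import *
E
```

```text
5.2 [ 0.45267535 -0.02447967  0.06356304] [[-0.9745, -0.2245, -0.0006], [-0.2245, 0.9745, 0.0031], [-0.0001, 0.0032, -1.0]] [-0.21   0.229  1.969  0.004  0.944 -2.01 ] 0.035939576916440945 [-0.44547287  5.39538873  2.20937358] [ 1.0057021   0.10757154 -0.04245947] 30.000121593475342
yaw y 102.97632177258828
```

Call:
{"name": "play_rows", "arguments": {"series": [[0,0.15,0,4],[0,0.15,0,8],[0,0.15,0,12],[0,0.15,0,16],[0,0.15,0,20],[0,0.15,0,24],[0,0.15,0,28],[0,0.15,0,32],[0,0.15,0,36],[0,0.15,0,40],[0,0.15,0,44],[0,0.15,0,48],[0,0.15,0,52],[0,0.15,0,56],[0,0.15,0,60],[0,0.15,0,60],[0,0.15,0,60]]}}

```text
clock: 7.32
eef_pos: [0.4529, -0.0238, 0.0636]
tcp_rot: [-0.0, 0.398, 0.917, 0.001]
contact_force: [0.3, 5.4, 2.2]
gripper_width: 0.0354
finger_force: 30.0
```

```bash
python3 - <<'E'
from st import *
E
```

```text
7.325 [ 0.45291069 -0.02375993  0.06359047] [[-0.6827, 0.7307, 0.0005], [0.7307, 0.6827, 0.0018], [0.001, 0.0016, -1.0]] [-0.208  0.229  1.97   0.002  0.943 -0.96 ] 0.035431887511527316 [0.29823417 5.38109957 2.19775464] [ 1.00667178 -0.14598091  0.0169902 ] 29.999297261238098
yaw y 43.05870811538124
```

Call:
{"name": "play_rows", "arguments": {"series": [[0,0,0,4],[0,0,0,8],[0,0,0,12],[0,0,0,16],[0,0,0,20],[0,0,0,24],[0,0,0,28],[0,0,0,32],[0,0,0,36],[0,0,0,40],[0,0,0,44],[0,0,0,48],[0,0,0,52],[0,0,0,56],[0,0,0,60],[0,0,0,60],[0,0,0,60],[0,0,0,60],[0,0,0,60]]}}

```text
clock: 9.7
eef_pos: [0.4537, -0.0236, 0.0636]
tcp_rot: [-0.0, 0.804, 0.595, 0.001]
contact_force: [1.4, 6.1, 0.6]
gripper_width: 0.0353
finger_force: 30.0
```

```bash
python3 - <<'E'
from st import *
im=[cv2.resize(cams.camera("side")[165:265,215:315],(400,400),interpolation=2),cv2.resize(cams.camera("top")[145:245,255:355],(400,400),interpolation=2)]
cv2.imwrite("pics/c3.png",np.hstack(im))
E
```

```text
9.7 [ 0.4536693  -0.02360676  0.06361516] [[0.2916, 0.9565, 0.0019], [0.9565, -0.2916, 0.002], [0.0025, 0.0012, -1.0]] [-0.207  0.229  1.969  0.003  0.942  0.087] 0.03532423578102693 [1.35672453 6.14726355 0.59304731] [ 1.05653422 -0.25663041 -0.03423005] 29.999022781848907
yaw y -16.955147807556017
```

View pics/c3.png

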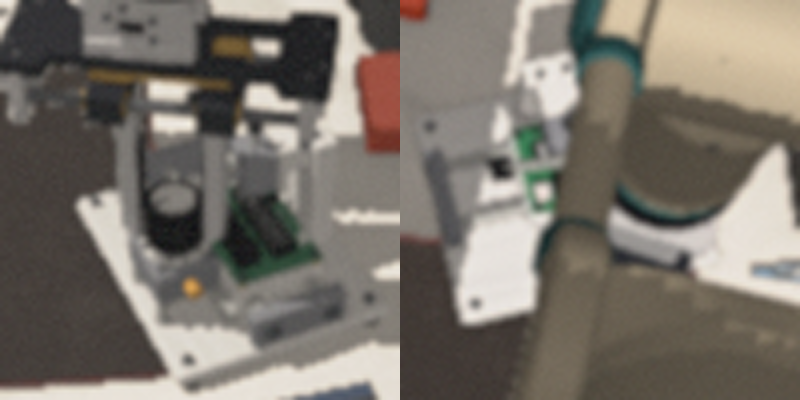

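The carriage board has moved to the right (side crop, from about (265,205) to (270,240)). The knob is still gripped at 120°. I'll release it, lift clear and check.

Call:
{"name": "play_rows", "arguments": {"series": [[0,0,0,0],[0,0,0,0],[0,0,0,0],[0,0,0,0],[0,0,0,0]], "grip": 0.2}}

```text
clock: 10.42
eef_pos: [0.4528, -0.0248, 0.0634]
tcp_rot: [0.0, 0.804, 0.595, -0.0]
contact_force: [0.6, -0.0, -0.0]
gripper_width: 0.0567
finger_force: 0.0
```

Call:
{"name": "play_rows", "arguments": {"series": [[0,0,-1,0],[0,0,-3,0],[0,0,-5,0],[0,0,-7,0],[0,0,-9,0],[0,0,-11,0],[0,0,-13,0],[0,0,-13,0],[0,0,-13,0]]}}

```text
clock: 11.55
eef_pos: [0.4523, -0.0245, 0.1931]
tcp_rot: [-0.0, 0.804, 0.595, -0.0]
contact_force: [-0.2, 0.2, -0.5]
gripper_width: 0.0567
finger_force: 0.0
```

```bash
python3 - <<'E'
from st import *
im=[cv2.resize(cams.camera("side")[175:270,225:325],(600,570),interpolation=2)]
cv2.imwrite("pics/c4.png",np.hstack(im))
for p in ([.481,.0483,.14],[.4537,-.0259,.19]):to(p)
E
```

```text
11.55 [ 0.45229835 -0.02453703  0.1930975 ] [[0.2915, 0.9566, -0.0006], [0.9566, -0.2915, 0.0002], [0.0, -0.0007, -1.0]] [-0.208  0.099  1.766  0.     1.277  0.088] 0.056658364424492964 [-0.18009967  0.17111723 -0.47544048] [-0.12675241  0.12438095  0.00765004] 0.0
yaw y -16.9488607604219
tool cm to [0.481, 0.0483, 0.14] [7.8  0.63 5.31]
tool cm to [0.4537, -0.0259, 0.19] [-0.09  0.17  0.31]
```

View pics/c4.png

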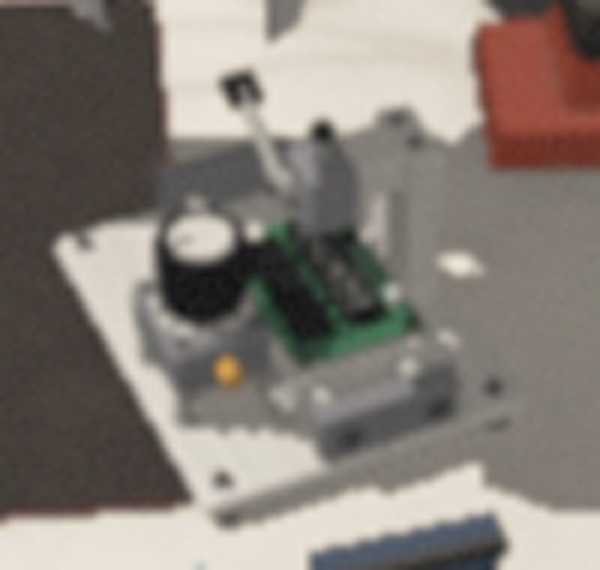

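```bash
python3 - <<'E'
from h import *
q=[.4964,.007,.28]
for y in(-.03,):
  a=proj("side",jig(q,[(-.015,y,.042),(.03,y,.042)]))
  for d in(.01905,.0254,.03175):print((proj("side",jig(q,[(-.015,y-d,.042),(.03,y-d,.042)]))-a)*6)
# knob mark ends: before ~(222,247), after ~(175,241)
for p in((203,237),(222,248),(175,242)):print(back("side",T("side",p),.0895))
E
```

```text
[[20.49713665 31.10435151]
 [21.77827963 30.14661119]]
[[27.47404142 41.69178634]
 [29.18898626 40.40489125]]
[[34.52513002 52.39179494]
 [36.6773136  50.77061787]]
[ 0.45527393 -0.02634874  0.0895    ]
[ 0.46165831 -0.03357491  0.0895    ]
[ 0.4443764  -0.02763842  0.0895    ]
```

Call:
{"name": "play_rows", "arguments": {"series": [[1.5,0,0,-5],[3,0.1,0,-10],[4.5,0.1,0,-15],[6,0.2,0,-20],[7.5,0.3,0,-25],[8.4,0.3,0,-30],[8.4,0.3,0,-33],[8.4,0.3,0,-33],[8.4,0.3,0,-33],[8.4,0.3,0,-33]], "grip": -1}}

```text
clock: 12.85
eef_pos: [0.48, 0.0547, 0.1933]
tcp_rot: [-0.0, 0.602, 0.799, -0.0]
contact_force: [-0.3, 0.7, 0.5]
gripper_width: 0.0004
finger_force: 0.0
```

```bash
python3 - <<'E'
from st import *
to([.4795,.055,.115]);to([.4795,.055,.070])
E
```

```text
12.85 [0.47998842 0.05469143 0.19326583] [[-0.2758, 0.9612, -0.0004], [0.9612, 0.2758, 0.0001], [0.0002, -0.0003, -1.0]] [-0.031  0.145  1.71   0.     1.286 -0.31 ] 0.0004232287278199702 [-0.29921171  0.70910187  0.53268275] [-0.07086658  0.04882394  0.03694206] 0.0
yaw y 16.010805198617216
tool cm to [0.4795, 0.055, 0.115] [ 0.04 -0.04  7.83]
tool cm to [0.4795, 0.055, 0.07] [ 0.04 -0.03 12.33]
```

Call:
{"name": "play_rows", "arguments": {"series": [[0,0,2,0],[0,0,4,0],[0,0,6,0],[0,0,7.5,0],[0,0,8.2,0],[0,0,8.9,0],[0,0,9.5,0],[0,0,10,0],[0,0,10.4,0],[0,0,10.8,0],[0,0,11.2,0],[0,0,11.5,0],[0,0,11.8,0],[0,0,11.8,0],[0,0,11.8,0]]}}

```text
clock: 14.72
eef_pos: [0.48, 0.0546, 0.0754]
tcp_rot: [0.0, 0.601, 0.799, -0.0]
contact_force: [-0.0, -0.5, 0.3]
gripper_width: 0.0004
finger_force: 0.0
```

Call:
{"name": "play_rows", "arguments": {"series": [[0,0,0.1,0],[0,0,0.2,0],[0,0,0.3,0],[0,0,0.3,0],[0,0,0.3,0]]}}

```text
clock: 15.35
eef_pos: [0.4803, 0.0545, 0.0734]
tcp_rot: [0.0, 0.601, 0.799, -0.0]
contact_force: [-2.3, -0.5, 7.6]
gripper_width: 0.0001
finger_force: 4.1
```

Call:
{"name": "play_rows", "arguments": {"series": [[0,0,0.1,0],[0,0,0.1,0],[0,0,-1,0],[0,0,-3,0],[0,0,-6,0],[0,0,-9,0],[0,0,-12,0],[0,0,-12,0],[0,0,-12,0],[0,0,-12,0]]}}

```text
clock: 16.6
eef_pos: [0.4792, 0.0549, 0.191]
tcp_rot: [-0.001, 0.601, 0.799, -0.001]
contact_force: [-0.4, 0.4, 0.6]
gripper_width: 0.0008
finger_force: 0.0
```

```bash
python3 - <<'E'
from st import *
im=[cv2.resize(cams.camera("side")[175:270,225:325],(600,570),interpolation=2)]
cv2.imwrite("pics/c5.png",np.hstack(im))
q=[.4964,.007,.28]
for a in(0,.55,.65,.75):
  th=.55-a;print(a,(proj("side",jig(q,[(-.0035,.006+.045*np.cos(th),.078+.045*np.sin(th))]))-[225,175]+.5)*6-.5)
E
```

```text
16.6 [0.47915014 0.05486513 0.19102063] [[-0.2765, 0.961, -0.0028], [0.961, 0.2765, 0.0002], [0.001, -0.0027, -1.0]] [-0.03   0.147  1.714  0.     1.283 -0.311] 0.0007606670171737277 [-0.43974592  0.39672303  0.62563939] [-0.00305593  0.0619848   0.03471853] 0.0
yaw y 16.049557932379194
0 [[242.54138283  86.14910964]]
0.55 [[236.68974087 121.89355631]]
0.65 [[237.04019736 130.62429949]]
0.75 [[237.81903776 139.84659224]]
```

View pics/c5.png

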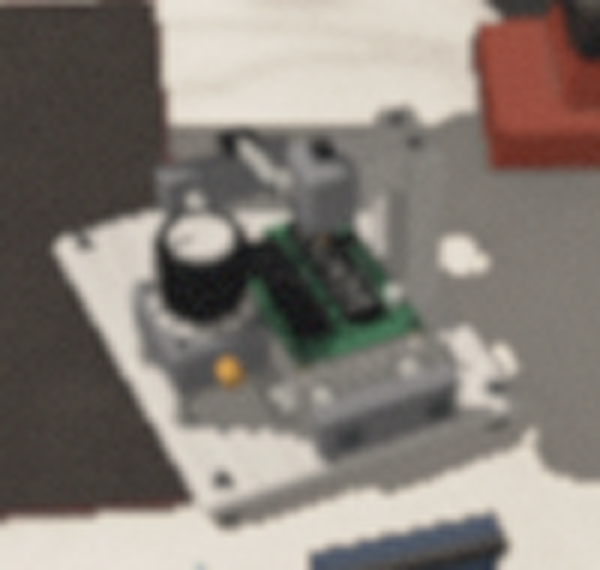

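The pad is at about (235,143), which matches the lever fully down (predicted (238,140)). The knob line and carriage haven't moved since the turn.

```bash
python3 -c "
from cell import workorder
print(workorder.job_done())"
```

```text
the job is handed in; nothing more can be done
None
```

The knob was turned four clicks clockwise (120° measured at the gripper), then the lever was pushed fully down to its stop, and the job was handed in with the arm clear; no verdict came back.

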